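# Stack the cover-glass boxes on the carrier and hold it up level

## Robot

A 6-joint arm with a two-finger parallel gripper is mounted at the origin on a cart in front of the work surface, level with it; the furniture and walls round the work are solid. World frame = base frame: x ahead of the robot, y to its left, z up, the work surface at z = 0. Lengths are in m, angles in rad, forces in N, time in s.
With the tool pointing down it reaches from about 0.325 to 0.85 m from the base axis. Payload 15.5 kg.
Tool frame: the origin (TCP) lies midway between the tips of the shut fingers; the grasp point (between the pads) lies 19 mm behind it; z points along the fingers, y is the line along which they close (so a half turn about z gives the same grasp; the last joint's range is limited). The gripper opens to 91 mm and grips with 3 to 60 N. Pads are 32 mm wide; open, the fingers measure 118 mm over their backs; the gripper's body (76 mm by 178 mm) begins 60 mm behind the grasp point.
Start: joints at [1.038, 0.494, 1.345, -0, 1.302, -0.096], TCP at [0.264, 0.566, 0.214] pointing down, gripper open.
Joint ranges: [-2.91, 2.91], [-0.82, 2.16], [0.22, 2.67], [-1.22, 4.37], [0.12, 2.79], [-3.08, 3.08]. Speed limits (rad/s): [1.89, 1.89, 2.57, 3.01, 3.01, 3.01].

## Interface

Orientations are given as a 3x3 rotation matrix whose columns are the frame's x, y, z axes.
In Python, from rig import move_ptp, move_straight, movej, grip, dwell, inverse_kinematics, snapshot, IKError, hand_in, outline_of, read_time, read_q, read_joint_vel, read_joint_torque, read_position, read_ee_rot, read_contact_force, read_ft_torque, read_width, read_grip_force gives the robot as it stands. The module is installed in compiled form; this text tells all that it offers. Calls block until the motion is done:
- move_ptp(position, orientation): joint-space move of the TCP to a pose.
- move_straight(position, vel=0.15, rotation=None): straight line of the TCP; rotation=None keeps the orientation; vel is the mean speed in m/s.
- movej(angles): joint-space move.
- grip(opening, effort=None): finger opening in m; effort is the grip in N (None keeps the last); returns when the fingers have stopped.
- dwell(seconds).
- inverse_kinematics(position, orientation): joint angles nearest the present ones, or None.
- snapshot(name): name is "scene" or "top" or "wrist"; returns a dict with "frame" (420x560x3 uint8, red, green, blue), "fx", "fy", "cx", "cy" (pixels), "extrinsics" (4x4, takes a point from world to camera coordinates). Camera axes: x right, y up, looking along -z (the intrinsics and any distortion apply to the point x, -y, -z); pixel columns grow to the right and rows downward; lengths in m; the calibration is good to about 2 mm. A picture is of the moment at which its call begins. There is no depth.
A pose or a line that the arm cannot do raises IKError and nothing moves.
- hand_in(): hands the job in; it is judged then, once.
Trained networks look in the newest picture that a camera, given by its name, has taken for a name from the list of things; names that differ only in an ending like _2 or _b are one class to them, and where a whole thing is asked for, a point or a joint stands for the part that bears it (a point fixed in the world has none). Each returns a list of dicts, best first, with "score" (0 to 1); they miss things now and then, are a little off and sometimes report something else, mostly with a low value. They report only what shows in the picture. A call takes as long as a camera call.
- outline_of(camera, query): "region" (420x560 bool, what is visible of it) and "rect" ([left, top, width, height] in pixels, round what is visible of it).
Readings, each from a call of its own:
- read_time(): time.
- read_q(): joint angles.
- read_joint_vel(): joint speeds.
- read_joint_torque(): joint torques, N m.
- read_position(): TCP position.
- read_ee_rot(): TCP orientation.
- read_contact_force(): force on the tool from outside, world axes, zero at the start.
- read_ft_torque(): the same for the moment, N m.
- read_width(): finger opening in m.
- read_grip_force(): force on a finger pad.
Only numpy, scipy, OpenCV 4.12 (cv2) and the standard library are available. Lean on these libraries where they do the work, as an engineer would, in place of code of your own. Each camera call takes 0.05 s, during which the arm holds its last target. There are 200 camera calls.

## Task

Load the small hand carrier for the next bench: set the orange cover-glass box down centred and square on the dark red case in the carrier, then the green box squarely on top of the orange one, while the carrier stands on the table. Then take the carrier by its black handle, lift it straight up until its plate is about 15 cm above the table, with everything still in place, and finish while holding it there, level and still. Do not drop the boxes, do not tip the carrier, and leave the timer, the tape roll and the yellow and white carton where they are.

Things in the scene. Friction and masses are not known exactly. Their poses are not given: they have to be found in the camera images.
- carrier: loose hand carrier, about 0.35 kg empty, 0.6 kg loaded: aluminium plate 110 (x) x 206 (y) x 6 mm; origin at the centre of its underside, z up. Black handle bar along its x across the middle, on two steel posts at x = +-44 mm, open below between them. At y = +70 mm a shallow recess holds the dark red case, at y = -70 mm a round well holds the white can; both loose, balancing about the handle.
- handle (a point): centre of the carrier's black handle bar, 60 mm above the carrier's underside; axes as the carrier's. The bar is 104 mm long (x), 16 mm thick (y), 20 mm high. Grip it at its middle, fingers closing along the carrier's y. From the bar's sides it is about 45 mm to boxes stacked on the case and 42 mm to the can, so open the fingers only part way there (about 50 mm).
- recess (a point): centre of the recess floor for the case, 6 mm above the carrier's underside, at carrier y = +70 mm
- well (a point): centre of the round well's floor for the can, 6 mm above the carrier's underside, at carrier y = -70 mm
- case: dark red flat case, 40 (x) x 90 (y) x 12 mm, 0.05 kg, loose in the carrier's recess with its long side along the carrier's x, about 2 mm play; origin at the centre of its underside; its top is 18 mm above the carrier's underside
- lens_can: white screw can with black lid, 39 mm diameter, 56 mm high, 0.12 kg, loose in the carrier's round well; origin at the centre of its underside
- orange_box: closed cover-glass box, orange with clear lid, 30 (x) x 34 (y) x 16 mm, 0.03 kg; origin at the centre of its underside; loose on the table at the left
- green_box: closed cover-glass box, green with clear lid, 30 (x) x 34 (y) x 16 mm, 0.03 kg; origin at the centre of its underside; loose on the table at the left (the two boxes may swap places)
- timer: white bench timer, 62 x 62 x 18 mm, loose bystander; origin at the centre of its underside
- tape: roll of tan tape lying flat, 104 mm across, 25 mm high, loose bystander; origin at the centre of its underside
- carton: yellow and white lamp carton, 45 x 45 x 62 mm, loose bystander; origin at the centre of its underside

How it is judged:
By the outcome, as a careful person would: the job done as asked, in the order asked, and still so for the second after the job is handed in, while the arm keeps its last pose, push and grip.
It also fails if it takes over 64 s, if anything falls off the work surface, if the arm or the gripper's body presses on something with over 40 N, if the wrist force passes 120 N, or if a joint passes its speed limit or range.

## Working session

There is one attempt and no reset: what is moved stays moved. The work goes in short steps, each a Python script; the robot and the scene stay as the last script left them, time stands still between calls to the robot, and variables do not carry over. Pictures are saved under pics/ and viewed, at most 10 in all, crops included, and the job is handed in when it is done.

```bash
mkdir -p pics; cat > h.py <<'E'
import numpy as np, cv2
from rig import *
def ray(s,u,v):
    E=np.array(s["extrinsics"]);R=E[:3,:3];t=E[:3,3]
    d=np.array([(u-s["cx"])/s["fx"],-(v-s["cy"])/s["fy"],-1.])
    return -R.T@t, R.T@d
def onplane(s,u,v,z):
    c,d=ray(s,u,v); return c+d*(z-c[2])/d[2]
def proj(s,P):
    E=np.array(s["extrinsics"]);p=(E@np.r_[P,1])[:3]
    return s["cx"]+s["fx"]*p[0]/-p[2], s["cy"]+s["fy"]*-p[1]/-p[2]
def save(s,n): cv2.imwrite(f"pics/{n}.png",s["frame"][:,:,::-1])
def rect_plane(s,region,z):
    """min-area rect of region mapped to plane z -> centre,size,angle"""
    c,_=cv2.findContours(region.astype(np.uint8),cv2.RETR_EXTERNAL,cv2.CHAIN_APPROX_NONE)
    c=max(c,key=cv2.contourArea)[:,0]
    P=np.array([onplane(s,u,v,z)[:2] for u,v in c])
    r=cv2.minAreaRect((P*1000).astype(np.float32))
    return np.round(r[0],1),np.round(r[1],1),round(r[2],1)
E
python3 - <<'E'
from h import *
print(read_time())
for cam in ["scene","top","wrist"]:
    s=snapshot(cam);save(s,cam+"0")
    E=np.array(s["extrinsics"]);print(cam,(-E[:3,:3].T@E[:3,3]).round(3),s["fx"],[k for k in s])
    for n,z in [("carrier",.006),("handle",.07),("case",.018),("lens_can",.062),("orange_box",.016),("green_box",.016),("timer",.018),("tape",.025),("carton",.062)]:
        for o in outline_of(cam,n)[:2]:
            if o["score"]>.3: print(n,round(o["score"],2),[int(x) for x in o["rect"]],*rect_plane(s,np.array(o["region"]),z))
a=cv2.imread("pics/scene0.png");b=cv2.imread("pics/top0.png")
cv2.imwrite("pics/st0.png",cv2.resize(np.vstack([a,b]),None,fx=.714,fy=.714))
E
```

```text
0.0
scene [ 0.192 -0.311  0.674] 379.8970875277575 ['frame', 'fx', 'fy', 'cx', 'cy', 'extrinsics']
carrier 0.68 [281, 269, 90, 96] [522.6 -34.7] [206.  138.3] 74.9
handle 0.7 [279, 262, 95, 99] [492.  -61.8] [186.  123.6] 75.7
case 0.93 [286, 265, 47, 29] [526.4  34.2] [46.  92.5] 75.7
lens_can 0.58 [330, 317, 27, 29] [ 484.5 -106.8] [64.6 39.3] 38.4
orange_box 0.58 [213, 219, 16, 16] [452.5 283.7] [45.3 31.6] 78.8
green_box 0.77 [273, 218, 15, 16] [571.7 205.2] [43.2 42. ] 25.1
timer 0.83 [252, 166, 26, 21] [650.6 383.1] [68.2 63. ] 88.3
tape 0.77 [187, 171, 40, 31] [494.6 432.9] [129.4 101.3] 71.6
carton 0.65 [232, 137, 19, 26] [624.8 470.2] [130.9  55.3] 62.0
top [0.438 0.187 1.532] 521.9641894143482 ['frame', 'fx', 'fy', 'cx', 'cy', 'extrinsics']
carrier 0.89 [318, 198, 79, 51] [514.9 -31.6] [206.  115.1] 75.9
handle 0.85 [321, 198, 74, 53] [510.6 -21.7] [196.4 105.3] 76.7
case 0.64 [327, 202, 17, 35] [532.1  36. ] [40.5 88.8] 76.3
lens_can 0.76 [375, 223, 13, 12] [495.8 -94.7] [39.5 31. ] 88.5
green_box 0.5 [272, 196, 8, 14] [578.5 211.2] [34.1 35.2] 25.0
tape 0.82 [175, 212, 35, 37] [502.6 446.8] [104.2  95.3] 88.6
carton 0.57 [160, 173, 22, 15] [644.1 501.4] [54.3 45. ] 83.3
wrist [0.205 0.594 0.384] 290.80212754211135 ['frame', 'fx', 'fy', 'cx', 'cy', 'extrinsics']
```

View pics/top0.png

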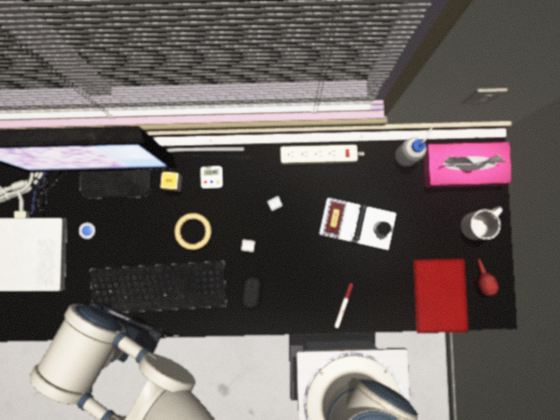

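View pics/scene0.png

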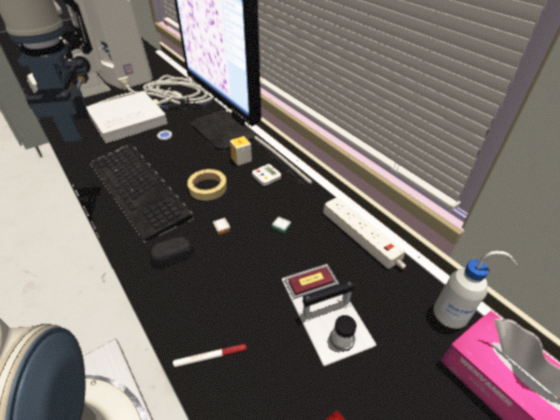

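The top view shows the carrier around pixel (358,223), with the case on its left half. The orange box is at (248,245) and the green box at (275,203). Next I'll look closer with the wrist camera.

```bash
cat >> h.py <<'E'
def Rt(yaw):  # tool down, tool y axis at world angle yaw
    y=np.array([np.cos(yaw),np.sin(yaw),0]);z=np.array([0,0,-1.]);return np.c_[np.cross(y,z),y,z]
def look(cam,items,name=None):
    s=snapshot(cam)
    if name: save(s,name)
    out={}
    for n,z in items:
        for o in outline_of(cam,n)[:1]:
            out[n]=rect_plane(s,np.array(o["region"]),z);print(n,round(o["score"],2),[int(x) for x in o["rect"]],*out[n])
    return s,out
E
python3 - <<'E'
from h import *
R=np.array(read_ee_rot());p=np.array(read_position());print(R.round(3))
s=snapshot("wrist");E=np.array(s["extrinsics"]);print("cam in tool",R.T@(-E[:3,:3].T@E[:3,3]-p),(R.T@E[:3,:3].T).round(2))
yaw=np.arctan2(R[1,1],R[0,1]);print(yaw)
off=(-E[:3,:3].T@E[:3,3]-p)
move_ptp([0.51-off[0],0.24-off[1],0.13],R); print(read_time(),read_q())
s,_=look("wrist",[("orange_box",.016),("green_box",.016)],"w1")
off[2]=0
c=np.array([.514,-.031]);move_ptp([c[0]-off[0],c[1]-off[1],0.2],R)
s,_=look("wrist",[("carrier",.006),("case",.018),("lens_can",.062),("handle",.07)],"w2");print(read_time())
E
```

```text
[[-0.906  0.423  0.   ]
 [ 0.423  0.906  0.   ]
 [-0.     0.    -1.   ]]
cam in tool [ 0.06540767  0.00050868 -0.17051448] [[-0.    0.97  0.23]
 [ 1.    0.    0.  ]
 [ 0.    0.23 -0.97]]
1.134073539462446
3.2833 [ 2.59642768e-01  5.57648354e-01  1.48627656e+00  2.63492167e-04
  1.09733607e+00 -8.75518455e-01]
green_box 0.85 [257, 189, 42, 48] [578.5 213.2] [32.9 37.2] 23.2
carrier 0.9 [184, 75, 181, 122] [514.6 -28.6] [204.9 123.6] 75.8
case 0.97 [311, 82, 45, 87] [532.2  38.7] [41.7 89.6] 75.4
lens_can 0.8 [191, 134, 44, 38] [499.1 -93.2] [44.8 36.8] 65.0
handle 0.91 [183, 74, 183, 128] [515.1 -28.4] [168.9 102.5] 75.5
4.7667
```

View pics/w1.png

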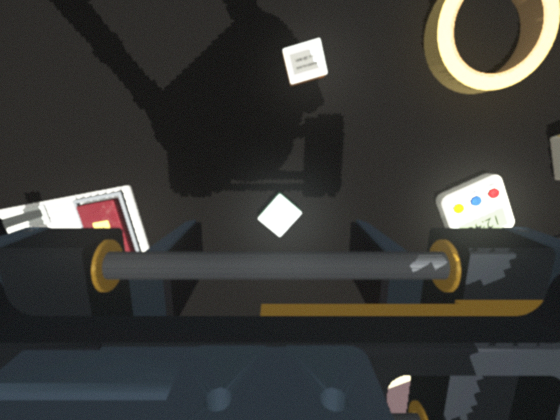

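View pics/w2.png

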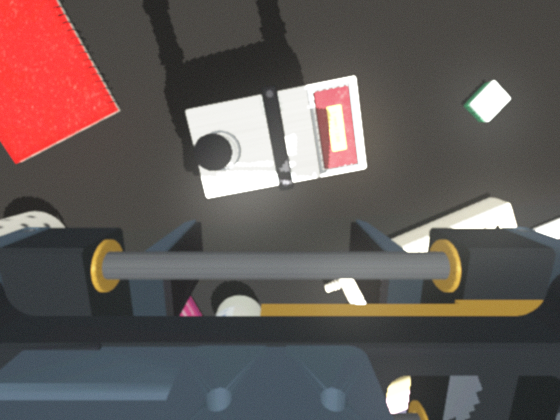

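w1 shows the orange box at (304,61), which the network missed, and the green box at (280,214). w2 shows the carrier at about (275,140), with the can on the left and the case on the right. I'll take close overhead views of both boxes, and of the case with two opposite yaws so any hand-eye bias cancels.

```bash
cat >> h.py <<'E'
CAMT=np.array([0.0654,0.0005])
def over(xy,yaw,z):  # camera above xy
    R=Rt(yaw); o=R[:2,:2]@CAMT; move_ptp([xy[0]-o[0],xy[1]-o[1],z],R)
def blob(s,xy,z,r=45,thr=None,name=None):
    """bright thing near xy at height z, by Otsu in a window"""
    u,v=map(int,proj(s,[*xy,z])); y0,x0=max(v-r,0),max(u-r,0)
    w=s["frame"][y0:v+r,x0:u+r]; g=np.ascontiguousarray(w.min(2))
    t,m=cv2.threshold(g,thr or 0,255,cv2.THRESH_BINARY+(0 if thr else cv2.THRESH_OTSU))
    n,l,st,_=cv2.connectedComponentsWithStats(m); k=1+np.argmax(st[1:,4])
    M=np.zeros((420,560),np.uint8);M[y0:y0+w.shape[0],x0:x0+w.shape[1]]=l==k
    r_=rect_plane(s,M,z); print(name,"thr",t,*r_)
    if name: cv2.imwrite(f"pics/{name}.png",cv2.resize(np.hstack([w[:,:,::-1],cv2.cvtColor(m,cv2.COLOR_GRAY2BGR)]),None,fx=4,fy=4,interpolation=0)[:600,:800])
    return r_
E
python3 - <<'E'
from h import *
d=np.radians
it=[("carrier",.006),("case",.018)]
for yw in (75.5,-104.5):
    over([.532,.037],d(yw),.12); look("wrist",it,"c%d"%yw)
    h=outline_of("wrist","lens_can"); print(read_time())
over([.578,.213],d(23),.08); s,_=look("wrist",[("green_box",.016)],"g"); blob(s,[.578,.213],.016,name="gb")
over([.455,.285],d(23),.08); s,_=look("wrist",[("orange_box",.016)],"o"); blob(s,[.455,.285],.016,name="ob")
print(read_time())
f=lambda n:cv2.resize(cv2.imread(f"pics/{n}.png"),(400,300))
cv2.imwrite("pics/m1.png",np.vstack([np.hstack([f("c75"),f("c-104")]),np.hstack([f("g"),f("o")])]))
E
```

```text
carrier 0.64 [87, 63, 227, 141] [515.3 -27.7] [204.8 131.9] 75.9
case 0.97 [254, 88, 44, 101] [532.2  39.4] [39.7 88.4] 75.6
5.5
carrier 0.59 [236, 63, 228, 142] [515.6 -27.5] [205.2 130.9] 75.6
case 0.93 [251, 86, 45, 103] [532.   39.6] [39.5 88.5] 75.5
8.5083
green_box 0.89 [256, 118, 40, 44] [579.7 212.4] [29.9 34.4] 23.9
gb thr 176.0 [580.1 212.5] [32.4 36. ] 22.9
orange_box 0.65 [258, 100, 51, 57] [458.7 293.5] [33.3 29.8] 80.9
ob thr 188.0 [458.9 293.6] [36.8 32.8] 80.2
11.1917
```

View pics/m1.png

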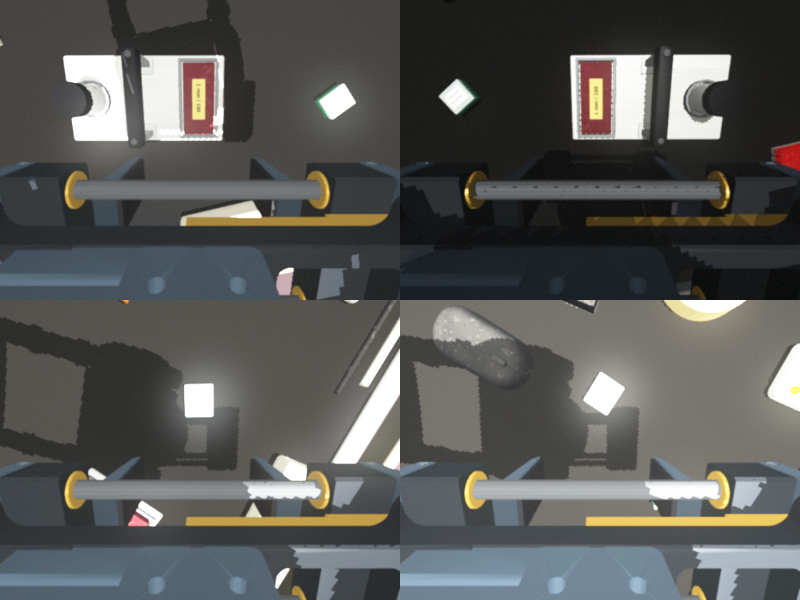

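Both case views agree: case at (532.1, 39.5) mm, carrier yaw −14.45°. The orange box is at (458.8, 293.5) and the green box at (579.9, 212.4). I'll pick and place the orange box now.

```bash
cat >> h.py <<'E'
def pick(xy,yaw,z=.004):
    R=Rt(yaw); grip(.055,12); move_ptp([*xy,.07],R); move_straight([*xy,z],.1)
    grip(.0,12); dwell(.1); print("grip",read_width(),read_grip_force(),np.round(read_contact_force(),2))
    move_straight([*xy,.10],.15); print("lifted",read_width(),read_grip_force(),read_time())
def place(xy,yaw,z):
    R=Rt(yaw); move_ptp([*xy,.11],R); move_straight([*xy,z+.012],.12); f0=np.array(read_contact_force())
    move_straight([*xy,z+.001],.03)
    for k in range(8):
        p=read_position(); f=np.array(read_contact_force())-f0
        print(np.round(p,4),f.round(2))
        if f[2]>1.0: break
        if p[2]<z-.002: break
        move_straight([*xy,p[2]-.0005],.02)
    grip(.048,12); dwell(.1); move_straight([*xy,.12],.12); print(read_time())
E
python3 - <<'E'
from h import *
d=np.radians; yc=d(-14.45)
pick([.4588,.2935],d(-9.4)); place([.5321,.0395],yc,.022)
over([.532,.039],d(75.5),.12); s,o=look("wrist",[("carrier",.006),("case",.018),("orange_box",.034)],"p1")
blob(s,[.532,.0395],.034,r=30,name="pb"); print(read_time())
E
```

```text
grip 0.030703996394698976 12.000734210014343 [-0.75 -0.16  6.21]
lifted 0.030541739501129813 11.999800354242325 14.8333
[0.532  0.0395 0.0229] [-1.31 -0.39  0.22]
[0.5321 0.0395 0.0225] [-0.98  1.22  0.77]
[0.5322 0.0395 0.0222] [-2.63  0.79  5.35]
19.2083
carrier 0.61 [84, 62, 229, 143] [514.7 -27.9] [206.6 131.9] 75.4
case 0.89 [253, 86, 46, 103] [503.   47.3] [39.5 27.5] 74.1
orange_box 0.61 [256, 119, 39, 36] [531.6  39.5] [34.4 29.2] 75.4
pb thr 190.0 [536.   37.4] [38.  40.3] 75.4
20.8833
```

View pics/p1.png

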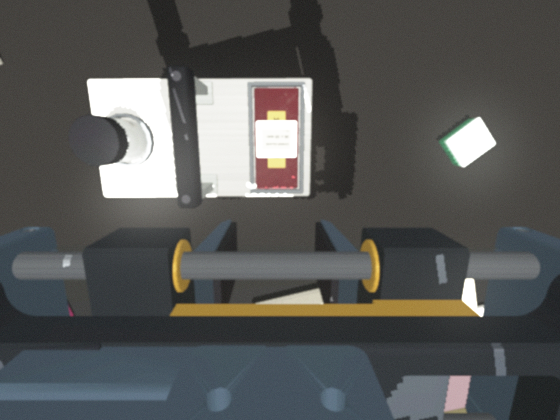

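The orange box sits centred and square on the case at pixel (276,138), and the case spans columns 254–300. The green box is next.

```bash
python3 - <<'E'
from h import *
d=np.radians; yc=d(-14.45)
pick([.5799,.2124],d(23.4)); place([.5318,.0395],yc,.038)
over([.532,.01],d(75.5),.12); s,o=look("wrist",[("carrier",.006),("green_box",.050),("orange_box",.034),("lens_can",.062)],"p2")
s=snapshot("scene");save(s,"s2"); print(read_time())
a=cv2.imread("pics/p2.png")[:250,60:420];b=s["frame"][230:380,250:400,::-1]
cv2.imwrite("pics/m2.png",np.hstack([cv2.resize(a,(400,400)),cv2.resize(b,(400,400))]))
E
```

```text
grip 0.030344385789853868 12.000574618577957 [-1.65 -0.44  5.95]
lifted 0.030380340228761495 11.999686360359192 24.5917
[0.5317 0.0395 0.0389] [-1.23  0.83 -0.26]
[0.5319 0.0395 0.0385] [-1.62  0.04  1.46]
28.1667
carrier 0.67 [115, 52, 230, 143] [513.3 -27.7] [204.3 131. ] 75.7
green_box 0.93 [287, 109, 44, 39] [531.5  39.2] [34.8 29.3] 75.4
lens_can 0.84 [105, 106, 70, 52] [500.5 -88.1] [54.6 38.5] 70.9
29.9833
```

View pics/m2.png

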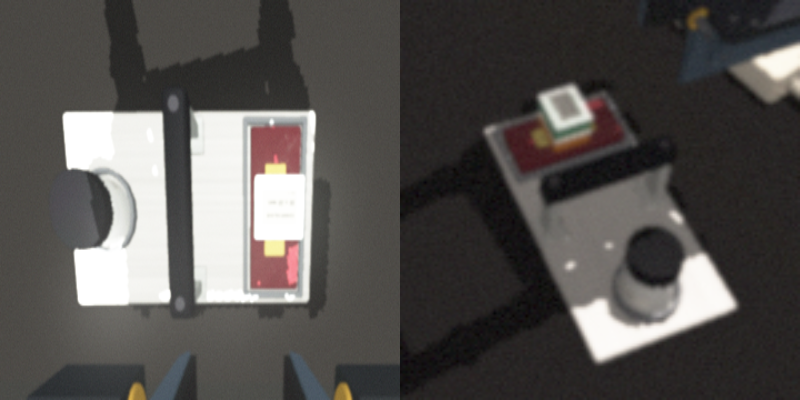

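The stack is square, with green on orange at crop (280,207), and the bar runs from crop (173,100) to (181,303). I'll grip the handle and do a small test lift first.

```bash
python3 - <<'E'
from h import *
d=np.radians
# bar centre from p2 ends (wrist camera still there)
s=snapshot("wrist"); a=onplane(s,215.7,62.5,.07);b=onplane(s,223,189.5,.07);print(a,b,(a+b)/2,np.degrees(np.arctan2(*(b-a)[1::-1])))
h=np.array([.5146,-.0282]); m=((a+b)/2)[:2]
if np.hypot(*(m-h))>.006: raise SystemExit("check")
h=(h+m)/2; R=Rt(d(75.5))
move_ptp([*h,.13],R); grip(.050,20); move_straight([*h,.041],.06); f0=np.array(read_contact_force());print("down",f0.round(2))
grip(0.,20); dwell(.1); print(read_width(),read_grip_force(),(np.array(read_contact_force())-f0).round(2))
grip(0.,60); dwell(.2); p=read_position(); print(p,read_width(),read_grip_force(),(np.array(read_contact_force())-f0).round(2))
t0=np.array(read_ft_torque())
move_straight([p[0],p[1],p[2]+.02],.03); dwell(.3)
print((np.array(read_contact_force())-f0).round(2),(np.array(read_ft_torque())-t0).round(3),read_width(),read_time())
s=snapshot("scene");save(s,"s3")
w=snapshot("wrist");save(w,"w3")
cv2.imwrite("pics/m3.png",np.hstack([cv2.resize(w["frame"][:250,60:420,::-1],(400,400)),cv2.resize(s["frame"][210:390,240:420,::-1],(400,400))]))
E
```

```text
[ 0.47141355 -0.01728475  0.07      ] [ 0.55840921 -0.03846424  0.07      ] [ 0.51491138 -0.02787449  0.07      ] -13.682734761332972
down [ 0.76  0.21 -0.38]
0.015880483764145338 19.999594688415527 [-1.53 -1.17  1.87]
[ 0.51476506 -0.02807114  0.04102252] 0.01582302876005994 60.000062584877014 [-1.07 -1.48  4.1 ]
[-1.18 -1.09 -6.28] [ 0.197 -0.121 -0.016] 0.016088463297945766 34.6
```

View pics/m3.png

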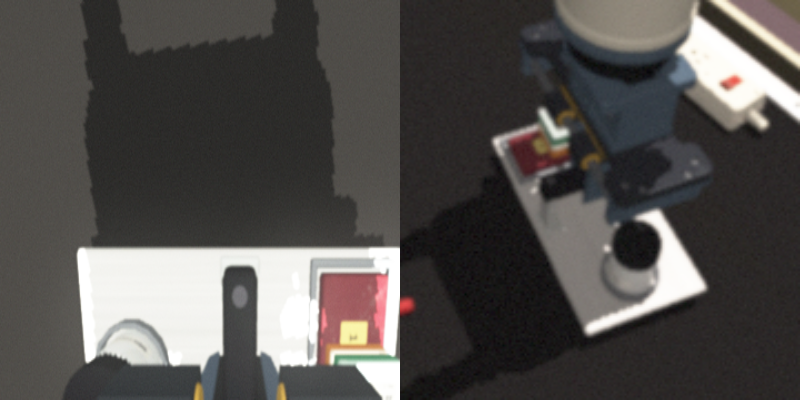

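The carrier hangs level and its whole weight of about 6.3 N is carried. The stack at crop (550,130) and the can at (635,250) are both in place. I'll lift to 15 cm.

```bash
python3 - <<'E'
from h import *
p=read_position(); move_straight([p[0],p[1],.041+.150],.05); dwell(1.)
print(read_position(),read_width(),read_grip_force(),np.round(read_contact_force(),2),np.round(read_ft_torque(),3),np.abs(read_joint_vel()).max(),read_time())
s=snapshot("scene");save(s,"s4");w=snapshot("wrist")
cv2.imwrite("pics/m4.png",np.hstack([cv2.resize(w["frame"][:250,60:420,::-1],(400,400)),cv2.resize(s["frame"][170:400,230:460,::-1],(400,400))]))
E
```

```text
[ 0.51475949 -0.02807055  0.19098954] 0.015579855580123793 59.99747157096863 [-0.12 -0.46 -6.47] [ 0.002  0.012 -0.027] 0.0018342533908264425 38.45
```

View pics/m4.png

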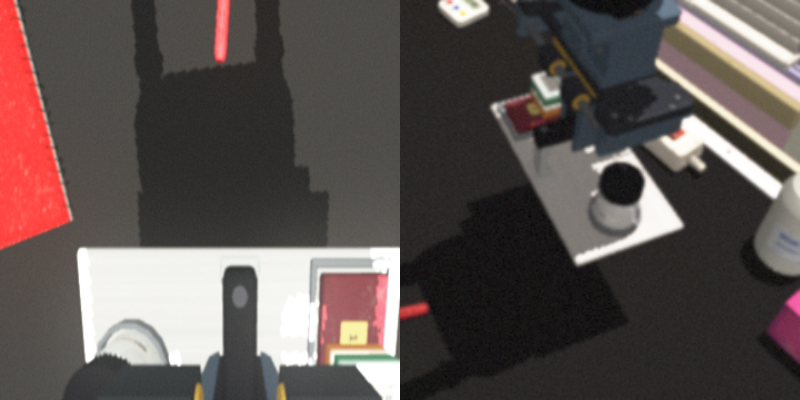

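The wrist view is unchanged from the test lift: the carrier is level and still at 15 cm, with the stack, case and can in place.

```bash
python3 -c "
from rig import *
print(hand_in())"
```

```text
the job is handed in; nothing more can be done
None
```

The job is handed in: the orange box is centred on the dark red case with the green box square on top, and the arm is holding the carrier by its handle, level and still, with its plate about 15 cm above the table after roughly 38 s of the allowed 64 s.

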